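# Weed out the tea caddy with the stiff lid

## Robot

A 6-joint arm with a two-finger parallel gripper is mounted at the origin on the work surface. World frame = base frame: x ahead of the robot, y to its left, z up, the work surface at z = 0. Lengths are in m, angles in degrees, forces in N, time in s.
With the tool pointing down it reaches from about 0.3 to 0.75 m from the base axis. Payload 8.5 kg.
Tool frame: the origin (TCP) lies between the finger pads; the fingertips stand 25 mm ahead of it and the grasp point (between the pads) lies 6 mm ahead of it; x points along the fingers, y is the direction in which the jaws open and shut, and the axes are right-handed (so a half turn about x gives the same grasp; the last joint's range is limited). The gripper opens to 85 mm and grips with 20 to 120 N. Pads are 22 mm wide; open, the fingers measure 114 mm over their backs; the gripper's body (76 mm by 85 mm) begins 54 mm behind the grasp point. The pads swing forward as they close: fully open they stand 13 mm farther back than shut.
Start: joints at [-79.601, 21.807, 74.336, -0, 83.858, -12.336], TCP at [0.213, -0.507, 0.256] pointing down, gripper open.
Joint ranges: [-178.18, 178.18], [-50.72, 133.34], [12.68, 142.11], [-81.47, 261.47], [9.98, 163.14], [-165.26, 165.26]. Speed limits (degrees/s): [136.94, 136.94, 180, 180, 180, 180].

## Interface

Orientations are given as a 3x3 rotation matrix whose columns are the frame's x, y, z axes.
In Python, from rig import sensors, get_image, workorder gives the robot as it stands.
- The arm moves only by the tool arm_command, never from a script. Its argument "plan" is a list that holds one entry, the list of rows, each a list of 6 numbers: the shift along the tool's x, y, z in units of 25 mm (1.0 is 25 mm), then the turn, a rotation vector about the tool's x, y, z in units of 6 degrees (1.0 is 6 degrees). In form: [[[dx, dy, dz, ax, ay, az], ...]]. A call has 1 to 10 rows; each row is the pose to reach, as a shift and turn from the pose commanded when the call began, along the tool's axes at that moment; what a row does not reach only later rows make up. A row lasts 1/10 s, in which the tool goes at most 50 mm and 8.59 degrees, less where a joint would pass 70% of its speed; a pose out of reach is approached as far as the arm can. A call with a gripper value outside its range is refused whole. "jaw" is the closure, from 0 (fully open) to 1 (shut), set as the call begins (left out, the last holds). The fingers move at their own pace and stop on an object; "newtons" is the grip in N (left out, the last holds). Time passes only in rows, so rows that repeat a pose let the fingers close. It gives the time, the measured TCP pose, the force and the opening at its end, in the units of the state.
- sensors.observe(): the state, without advancing time (a new reading comes with each control period).
- get_image(name): name is "scene" or "top" or "wrist"; returns a dict with "img" (384x512x3 uint8, red, green, blue), "fx", "fy", "cx", "cy" (pixels), "dist" ([k1, k2, p1, p2, k3] as OpenCV has them; the pictures are not rectified), "T" (4x4, takes a point from camera to world coordinates). Camera axes: x right, y up, looking along -z (the intrinsics and any distortion apply to the point x, -y, -z); pixel columns grow to the right and rows downward; lengths in m; the calibration is good to about 2 mm. A picture is of the moment at which its call begins. There is no depth.
- workorder.close_job(): hands the job in, once; it reports no verdict.
The state is a dict: "time_s": time; "q": joint angles; "qvel": joint speeds; "joint_efforts": joint torques, N m; "position": TCP position; "tool_rot": TCP orientation; "ft_force": force on the tool from outside, world axes, zero at the start; "wrist_torque": the same for the moment, N m; "grip_width": finger opening in m.
Only numpy, scipy, OpenCV 4.12 (cv2) and the standard library are available. Lean on these libraries where they do the work, as an engineer would, in place of code of your own. Each camera call takes 0.05 s, during which the arm holds its last target. There are 200 camera calls.

## Task

Check the two white tea caddies with hinged dark steel lids: press each one's black thumb tab to open its lid well, then let go; a good lid drops shut by itself, a stiff one stays up. Put the stiff caddy gently into the orange reject tray, standing upright on the tray's floor with its lid still up, and leave the good one where it stands, shut.

Things in the scene. Friction and masses are not known exactly. Their poses are not given: they have to be found in the camera images.
- caddy_a: White porcelain tea caddy, thin blue line, loose, 0.45 kg: 110 mm long (x), 60 wide (y), rim 75 high. Origin: centre of underside, z up. A flat dark steel lid covers x = -8 to +55 mm; hinge along y at x = -8, z = 77. Its black thumb tab (30 wide, 42 long) slopes up from the hinge towards -x at 45 deg; tip, lid shut: x = -38, y = 0, z = 107. The body's deck under the tab is low (z = 67).
- caddy_b: Same look, size and axes as caddy_a; just one of the two is stiff. Either can be lifted from above by the flat sides across its 60 mm width, near the middle, 15 to 20 mm below the rim, lid up or not (at 0.45 rad the lid's free edge is 30 mm above the rim).
- lid_a (a joint): Opening angle of caddy a's lid, rad: 0 shut, 0.6 fully open. Pressing the tab's tip straight down (1 to 3 N) raises the lid: 10 mm down gives 0.3 rad, 16 mm 0.45 rad, 22 mm the stop at 0.6. Once the tab is let go a good lid falls to below 0.1 in about half a second; a stiff one stays above 0.2.
- lid_b (a joint): The same for caddy b's lid.
- reject_tray: Orange open tray, fixed to the table, 190 mm (its x) by 200 mm (its y), walls 35 mm high and 5 mm thick, floor 5 mm thick. Origin: centre of its underside, z up.

How it is judged (in metres and radians):
On the way:
1. the good caddy's lid has been opened by more than 0.3 rad (about 17 degrees) (value of joint lid_b above 0.3 rad), for 0.05 s.
At the end, for the whole second after the job is handed in: The stiff caddy stands at rest on the tray's floor (centre within 65 mm along x, 70 mm along y of the tray's centre; upright within 10 degrees), lid up by over 0.12 rad. The good caddy stands upright within 40 mm of where it began, lid below 0.1 rad (x of caddy_a in the frame of reject_tray between -0.065 and 0.065 m and y of caddy_a in the frame of reject_tray between -0.07 and 0.07 m and z of caddy_a in the frame of reject_tray below 0.015 m and angle between each of caddy_a, caddy_b's own z axis and vertical below 0.17 rad and linear speed of caddy_a below 0.02 m/s and value of joint lid_a above 0.12 rad and value of joint lid_b below 0.1 rad and distance of caddy_b from where it was at the start of the episode below 0.04 m); the robot touches nothing.
It fails at once if a caddy is tipped by more than 30 degrees (angle between any of caddy_a, caddy_b's own z axis and vertical above 0.52 rad).
It fails at once if the good caddy is moved more than 60 mm from where it stood (distance of caddy_b from where it was at the start of the episode above 0.06 m).
It fails at once if the stiff caddy is dropped or slammed into the tray (faster than 0.5 m/s within 30 mm of the tray's floor) (x of caddy_a in the frame of reject_tray between -0.08 and 0.08 m and y of caddy_a in the frame of reject_tray between -0.08 and 0.08 m and z of caddy_a in the frame of reject_tray below 0.035 m and linear speed of caddy_a above 0.5 m/s).
It also fails if it takes over 56 s, if anything falls off the work surface, if the arm or the gripper's body presses on something with over 40 N, if the wrist force passes 120 N, or if a joint passes its speed limit or range.

## Working session

There is one attempt and no reset: what is moved stays moved. The work goes in short steps, Python scripts to look and compute and a tool call to move; the robot and the scene stay as the last step left them, time stands still between calls to the robot, and variables do not carry over. Pictures are saved under pics/ and viewed, about 8 in all and at most 12, crops included, and the job is handed in when it is done.

Besides the shell and the picture viewer there is one more tool, called after "Emit:" as name([rows], argument=value, ...), one row to a line, values as JSON. arm_command: Moves the arm, as the interface text tells. Its arguments: {"type":"object","properties":{"plan":{"type":"array","items":{"type":"array","items":{"type":"array","items":{"type":"number"}}}},"jaw":{"type":"number"},"newtons":{"type":"number"}},"required":["plan"]}

```bash
mkdir -p pics; cat > h.py <<'E'
import numpy as np, cv2
from rig import sensors, get_image
def snap(name,fn):
    d=get_image(name); cv2.imwrite(fn,d['img'][:,:,::-1]); 
    np.savez(fn[:-4]+'.npz',**{k:np.array(v) for k,v in d.items()}); return d
def ray(d,u,v):
    K=np.array([[d['fx'],0,d['cx']],[0,d['fy'],d['cy']],[0,0,1]],float)
    p=cv2.undistortPoints(np.array([[[u,v]]],float),K,np.array(d['dist'],float))[0,0]
    T=np.array(d['T']); return T[:3,3],T[:3,:3]@np.array([p[0],-p[1],-1])
def onz(d,u,v,z):
    o,r=ray(d,u,v); return o+r*(z-o[2])/r[2]
def proj(d,P):
    T=np.array(d['T']);c=(np.atleast_2d(P)-T[:3,3])@T[:3,:3]; c=c*[1,-1,-1]
    K=np.array([[d['fx'],0,d['cx']],[0,d['fy'],d['cy']],[0,0,1]],float)
    return cv2.projectPoints(c,np.zeros(3),np.zeros(3),K,np.array(d['dist'],float))[0][:,0]
E
python3 - <<'E'
from h import *
a=snap('top','pics/top.png');b=snap('scene','pics/scene.png')
cv2.imwrite('pics/both.png',np.vstack([cv2.resize(x['img'],(800,600))[:,:,::-1] for x in (a,)]))
for x in(a,b):print(np.round(x['T'],3),x['fx'])
print(sensors.observe())
E
```

```text
[[-0.001  0.992 -0.124  0.394]
 [-1.    -0.001  0.006 -0.004]
 [ 0.006  0.124  0.992  0.796]
 [ 0.     0.     0.     1.   ]] 372.06026851398354
[[ 0.786 -0.439  0.435  0.875]
 [ 0.618  0.576 -0.536 -0.443]
 [-0.016  0.69   0.724  0.705]
 [ 0.     0.     0.     1.   ]] 388.502498837985
{'time_s': 0.1, 'q': array([-7.96022656e+01,  2.18388579e+01,  7.43782203e+01, -1.14514646e-03,
        8.38571853e+01, -1.23362076e+01]), 'qvel': array([-0.03636038, -0.02143917, -0.05141588,  0.05692887, -0.00245756,
       -0.02383396]), 'joint_efforts': array([ 4.80629067e-03, -4.49220443e+01, -2.31656921e+01, -1.33265248e-04,
        3.67221655e-03,  3.18152118e-07]), 'position': array([ 0.21249843, -0.50705566,  0.25577019]), 'tool_rot': array([[-2.53473584e-04,  3.86454308e-01, -9.22308519e-01],
       [ 1.27127136e-03, -9.22307678e-01, -3.86454305e-01],
       [-9.99999160e-01, -1.27046037e-03, -2.57507663e-04]]), 'ft_force': array([-0.12815652, -0.20347831, -0.28647004]), 'wrist_torque': array([0.02754446, 0.01177204, 0.0238111 ]), 'grip_width': 0.08579157576982009}
```

View pics/both.png

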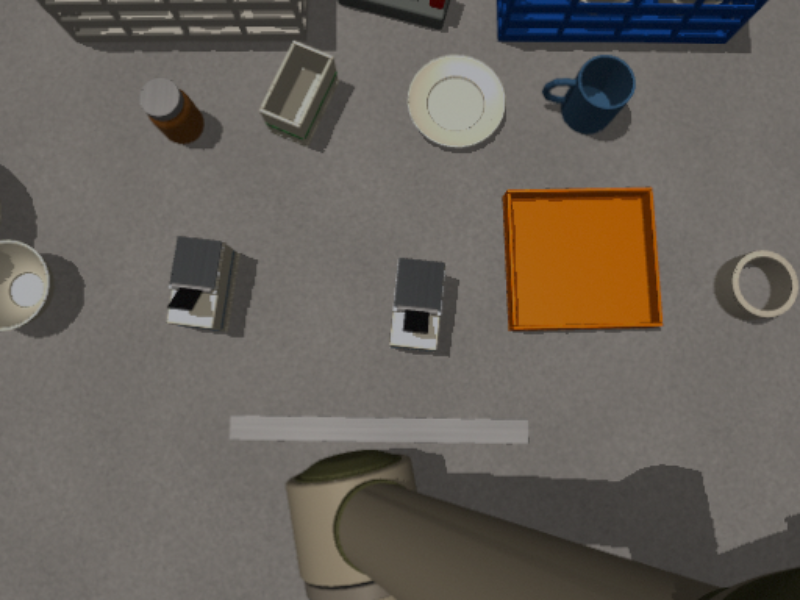

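View pics/scene.png

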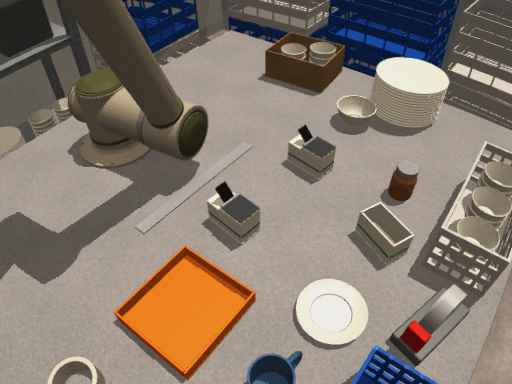

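The top view shows the two caddies at about (200,282) and (418,305) of the 800x600 picture, with tabs towards the robot. The tray is at (584,258). I'll enlarge the caddies to read their corners.

```bash
python3 - <<'E'
import cv2,numpy as np
i=cv2.imread('pics/top.png')
a=cv2.resize(i[142:222,100:156],None,fx=7,fy=7,interpolation=3)
b=cv2.resize(i[152:232,243:299],None,fx=7,fy=7,interpolation=3)
cv2.imwrite('pics/crop.png',np.hstack([a,b]))
E
```

```text
(no output)
```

View pics/crop.png

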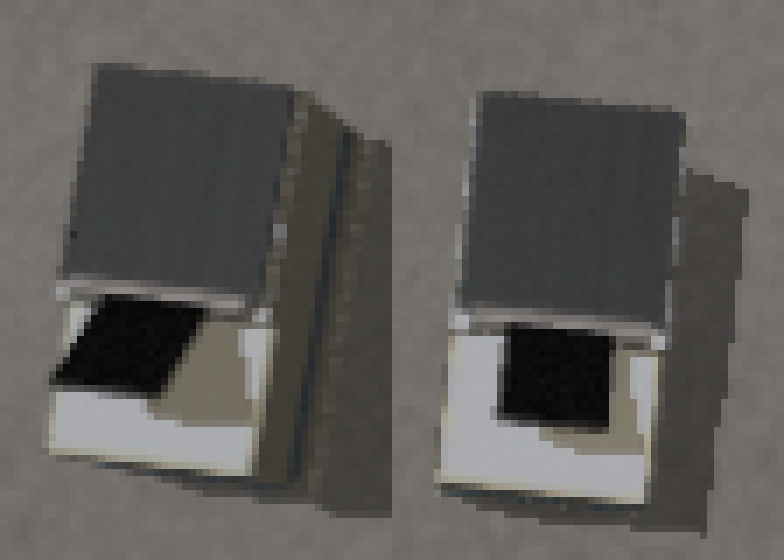

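The crop gives lid corners, tab tips and the rear deck corners for both caddies. I'll fit their poses.

```bash
cat >> h.py <<'E'
from scipy.optimize import least_squares
def fit(d,M,uv,x0):
    M=np.array(M)/1000
    def W(p): c,s=np.cos(p[2]),np.sin(p[2]); return M@np.array([[c,s,0],[-s,c,0],[0,0,1]])+[p[0],p[1],0]
    r=least_squares(lambda p:(proj(d,W(p))-uv).ravel(),x0); return r.x,np.round(r.fun,1)
def W(p,m):
    c,s=np.cos(p[2]),np.sin(p[2]); return np.array(m)/1000@np.array([[c,s,0],[-s,c,0],[0,0,1]])+[p[0],p[1],0]
E
python3 - <<'E'
from h import *
d=dict(np.load('pics/top.npz'))
M=[[55,30,78],[55,-30,78],[-8,30,78],[-8,-30,78],[-38,15,107],[-38,-15,107],[-55,30,67],[-55,-30,67]]
L=np.array([[93,64],[297,86],[63,280],[262,300],[50,385],[162,397],[48,455],[255,473]])/7-.5+[100,142]
R=(np.array([[478,92],[684,112],[460,308],[664,328],[498,418],[608,426],[438,484],[648,502]])-[392,0])/7-.5+[243,152]
for uv in(L,R):
    p,f=fit(d,M,uv,[.45,0,0]);print(np.round(p,4),np.degrees(p[2]),f,'tip',W(p,[-38,0,107]))
T=np.array([[504,190],[652,187],[661,328],[511,330]])/1.5625
p,f=fit(d,[[95,100,35],[95,-100,35],[-95,-100,35],[-95,100,35]],T,[.4,-.2,0]);print(np.round(p,4),np.degrees(p[2]),f)
E
```

```text
[ 0.5022  0.2523 -0.1041] -5.964649571141574 [-0.4 -0.2  0.4 -0.3 -1.   0.4  0.8  0.6  0.2 -0.2  0.1 -0.2 -0.3 -0.3
  0.2  0.3] tip [0.46436665 0.25625348 0.107     ]
[ 0.4746 -0.0285 -0.0973] -5.572867734684371 [-0.5 -0.5  0.6 -0.4 -1.   0.4  0.6  0.5 -0.1 -0.1  0.3  0.3 -0.2 -0.3
  0.4  0.1] tip [ 0.43677164 -0.02477113  0.107     ]
[ 0.539  -0.2511  0.0164] 0.942395053235361 [ 0.6 -0.2 -0.6  0.6  0.2 -0.5 -0.2  0.1]
```

```bash
cat >> h.py <<'E'
from scipy.spatial.transform import Rotation as Ro
CL=np.array([.5022,.2523,-.1041]); CR=np.array([.4746,-.0285,-.0973]); TR=np.array([.539,-.2511,.0164])
def rot(yaw): # tool down, tool y along minus caddy y
    y=np.array([np.sin(yaw),-np.cos(yaw),0]); x=np.array([0,0,-1.]); return np.c_[x,y,np.cross(x,y)]
def row(P,yaw):
    s=sensors.observe(); R=s['tool_rot']; 
    print(np.round(np.r_[R.T@(np.array(P)-s['position'])/.025, np.degrees(Ro.from_matrix(R.T@rot(yaw)).as_rotvec())/6],3))
def press(p,ztip,cx=-44): q=W(p,[cx,0,0]); q[2]=ztip+.025; return q
E
python3 - <<'E'
from h import *
row(press(CR,.135),CR[2])
E
```

```text
[ 3.8530e+00 -1.4433e+01 -1.5517e+01  4.7180e+00  1.0000e-03  1.2000e-02]
```

Emit:
arm_command([
  [[1,-14.4,-15.5,4.72,0,0],[1,-14.4,-15.5,4.72,0,0],[1,-14.4,-15.5,4.72,0,0],[1,-14.4,-15.5,4.72,0,0],[1,-14.4,-15.5,4.72,0,0],[1,-14.4,-15.5,4.72,0,0],[1,-14.4,-15.5,4.72,0,0],[1,-14.4,-15.5,4.72,0,0],[1,-14.4,-15.5,4.72,0,0],[1,-14.4,-15.5,4.72,0,0]],
], jaw=1)

```text
time_s: 1.1
position: [0.4185, -0.0514, 0.2327]
tool_rot: [[0.0, -0.098, -0.995], [-0.0, -0.995, 0.098], [-1.0, 0.0, -0.0]]
ft_force: [0.7, -1.5, -0.3]
grip_width: -0.0001
```

```bash
python3 - <<'E'
from h import *
row(press(CR,.135),CR[2]);s=sensors.observe();print(s['time_s'],s['position'],s['grip_width'])
E
```

```text
[ 2.907 -1.128 -0.386 -0.003 -0.    -0.   ]
1.1 [ 0.41846267 -0.05135782  0.23268202] -0.0001268553606822519
```

Emit:
arm_command([
  [[1,-1.13,-0.39,0,0,0],[2.2,-1.13,-0.39,0,0,0],[2.9,-1.13,-0.39,0,0,0],[2.9,-1.13,-0.39,0,0,0],[2.9,-1.13,-0.39,0,0,0]],
])

```text
time_s: 1.6
position: [0.4308, -0.0264, 0.1607]
tool_rot: [[-0.0, -0.098, -0.995], [-0.0, -0.995, 0.098], [-1.0, 0.0, 0.0]]
ft_force: [0.3, -0.2, -0.1]
grip_width: -0.0006
```

```bash
python3 - <<'E'
from h import *
row(press(CR,.107),CR[2]);s=sensors.observe();print(s['time_s'],s['position'],s['ft_force'])
d=snap('wrist','pics/w1.png')
print(proj(d,W(CR,[[-38,15,107],[-38,-15,107],[-8,0,77]])))
E
```

```text
[ 1.148 -0.087  0.007 -0.004  0.    -0.   ]
1.6 [ 0.43078229 -0.0264201   0.16068755] [ 0.30481801 -0.22054747 -0.14415165]
[[231.42781504 220.45725597]
 [278.86775384 220.48222858]
 [255.3875357  162.86553663]]
```

View pics/w1.png

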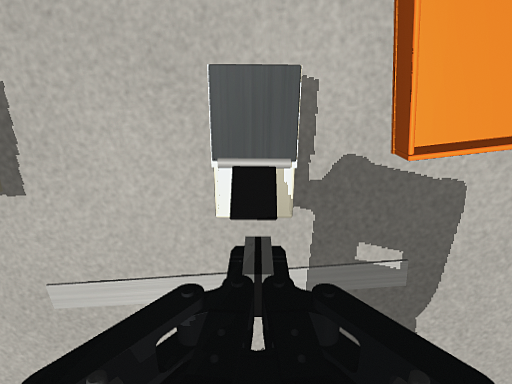

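The wrist view shows the tab tip at (231–278, 220), right where predicted, with the shut fingers centred at column 257. I'll press about 15 mm, slowly.

Emit:
arm_command([
  [[0.6,-0.05,0,0,0,0],[1.0,-0.05,0,0,0,0],[1.2,-0.05,0,0,0,0],[1.35,-0.05,0,0,0,0],[1.5,-0.05,0,0,0,0],[1.6,-0.05,0,0,0,0],[1.7,-0.05,0,0,0,0],[1.76,-0.05,0,0,0,0],[1.76,-0.05,0,0,0,0],[1.76,-0.05,0,0,0,0]],
])

```text
time_s: 2.65
position: [0.4308, -0.025, 0.1164]
tool_rot: [[0.0, -0.097, -0.995], [-0.0, -0.995, 0.097], [-1.0, 0.0, -0.0]]
ft_force: [-0.5, 0.4, 1.0]
grip_width: 0.0001
```

```bash
cat >> h.py <<'E'
def lids(fn,*nm):
    # enlarged crops of scene image around both caddies
    d=snap('scene',fn)
    a=[cv2.resize(d['img'][y:y+75,x:x+80,::-1],None,fx=5,fy=5,interpolation=3) for x,y in((275,115),(195,170))]
    cv2.imwrite(fn[:-4]+'c.png',np.hstack(a))
E
python3 - <<'E'
from h import *
s=sensors.observe();print(s['time_s'],s['position'],s['ft_force'])
lids('pics/s1.png')
E
```

```text
2.65 [ 0.43084524 -0.02503968  0.11635546] [-0.4946556   0.42532306  1.01661586]
```

View pics/s1c.png

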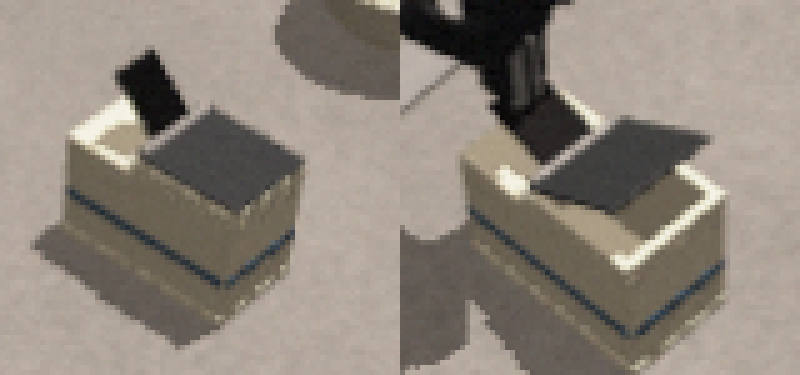

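The right lid is up, with its free edge at crop (625–710, 138–210). The left one is shut. I'll let go and look.

Emit:
arm_command([
  [[-0.5,0,0,0,0,0],[-1.5,0,0,0,0,0],[-3,0,0,0,0,0],[-3,0,0,0,0,0],[-3,0,0,0,0,0],[-3,0,0,0,0,0],[-3,0,0,0,0,0],[-3,0,0,0,0,0],[-3,0,0,0,0,0],[-3,0,0,0,0,0]],
])

```text
time_s: 3.7
position: [0.4307, -0.025, 0.1911]
tool_rot: [[-0.0, -0.097, -0.995], [0.0, -0.995, 0.097], [-1.0, -0.0, 0.0]]
ft_force: [-0.3, -0.1, 0.9]
grip_width: -0.0
```

```bash
cat >> h.py <<'E'
def edge(p,a,y=-30): return W(p,[-8+63*np.cos(a),y,77+63*np.sin(a)])
E
python3 - <<'E'
from h import *
lids('pics/s2.png')
d=dict(np.load('pics/s2.npz'))
for a in(0,.2,.3,.4,.45,.5,.6): # crop coords
    print(a,[np.round((proj(d,edge(CR,a,y))[0]+.5-[195,170])*5+[400,0]) for y in(-30,30)])
row(press(CL,.135),CL[2])
E
```

```text
0 [array([630., 266.]), array([728., 187.])]
0.2 [array([626., 245.]), array([726., 166.])]
0.3 [array([623., 233.]), array([723., 154.])]
0.4 [array([619., 221.]), array([719., 142.])]
0.45 [array([616., 215.]), array([717., 136.])]
0.5 [array([613., 209.]), array([714., 130.])]
0.6 [array([607., 196.]), array([709., 118.])]
[ 1.246e+00 -1.133e+01 -5.000e-03  6.300e-02  3.000e-03  1.000e-03]
```

View pics/s2c.png

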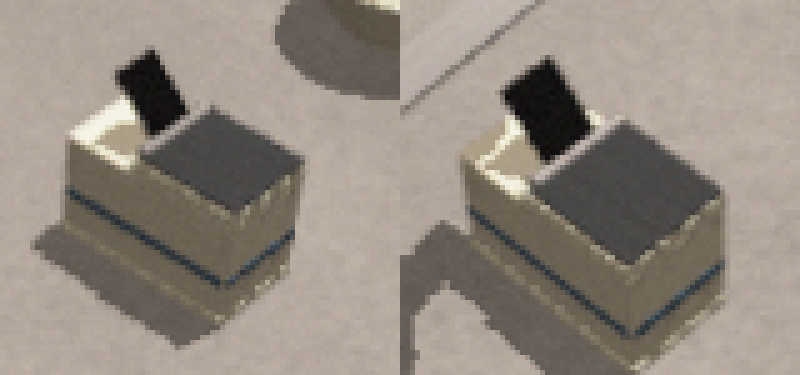

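The right lid opened to about 0.43 rad (edge at crop 138–210) and dropped shut when let go, so it is the good caddy. Next is the left one.

Emit:
arm_command([
  [[0,-11.33,0,0.06,0,0],[0,-11.33,0,0.06,0,0],[0,-11.33,0,0.06,0,0],[0,-11.33,0,0.06,0,0],[0,-11.33,0,0.06,0,0],[0,-11.33,0,0.06,0,0],[0,-11.33,0,0.06,0,0],[0.6,-11.33,0,0.06,0,0],[1.25,-11.33,0,0.06,0,0],[1.25,-11.33,0,0.06,0,0]],
])

```text
time_s: 4.75
position: [0.4574, 0.256, 0.1583]
tool_rot: [[-0.004, -0.104, -0.995], [-0.001, -0.995, 0.104], [-1.0, 0.002, 0.004]]
ft_force: [-0.2, -0.1, -0.7]
grip_width: -0.0004
```

```bash
python3 - <<'E'
from h import *
row(press(CL,.107),CL[2])
E
```

```text
[ 1.054 -0.041 -0.04  -0.002  0.036 -0.016]
```

Emit:
arm_command([
  [[0.6,0,0,0,0,0],[1.0,0,0,0,0,0],[1.2,0,0,0,0,0],[1.35,0,0,0,0,0],[1.5,0,0,0,0,0],[1.6,0,0,0,0,0],[1.68,0,0,0,0,0],[1.74,0,0,0,0,0],[1.74,0,0,0,0,0],[1.74,0,0,0,0,0]],
])

```text
time_s: 5.75
position: [0.4585, 0.2568, 0.1166]
tool_rot: [[0.0, -0.104, -0.995], [-0.0, -0.995, 0.104], [-1.0, -0.0, -0.0]]
ft_force: [-2.3, 0.2, 3.0]
grip_width: -0.0001
```

Emit:
arm_command([
  [[-0.5,0,0,0,0,0],[-1.5,0,0,0,0,0],[-3,0,0,0,0,0],[-4,0,0,0,0,0],[-4,0,0,0,0,0],[-4,0,0,0,0,0],[-4,0,0,0,0,0],[-4,0,0,0,0,0],[-4,0,0,0,0,0],[-4,0,0,0,0,0]],
], jaw=0)

```text
time_s: 6.75
position: [0.4582, 0.2568, 0.2161]
tool_rot: [[-0.001, -0.104, -0.995], [-0.0, -0.995, 0.104], [-1.0, 0.0, 0.001]]
ft_force: [-0.5, -0.6, 0.4]
grip_width: 0.0853
```

```bash
python3 - <<'E'
from h import *
lids('pics/s3.png')
d=dict(np.load('pics/s3.npz'))
for a in(0,.2,.3,.4,.5): print(a,[np.round((proj(d,edge(CL,a,y))[0]+.5-[275,115])*5) for y in(-30,30)])
s=sensors.observe();print(s['time_s'],s['position'],s['ft_force'],s['grip_width'])
P=W(CL,[0,0,0]);P[2]=.057+.006; row(P,CL[2])
E
```

```text
0 [array([238., 214.]), array([309., 157.])]
0.2 [array([238., 193.]), array([310., 137.])]
0.3 [array([237., 182.]), array([309., 126.])]
0.4 [array([235., 171.]), array([307., 115.])]
0.5 [array([231., 159.]), array([304., 103.])]
6.8 [0.45826833 0.25689269 0.21623683] [ 0.67444614 -0.35547555 -0.43154784] 0.08530173300372909
[ 6.129e+00 -0.000e+00 -1.770e+00  3.000e-03  5.000e-03 -1.000e-03]
```

View pics/s3c.png

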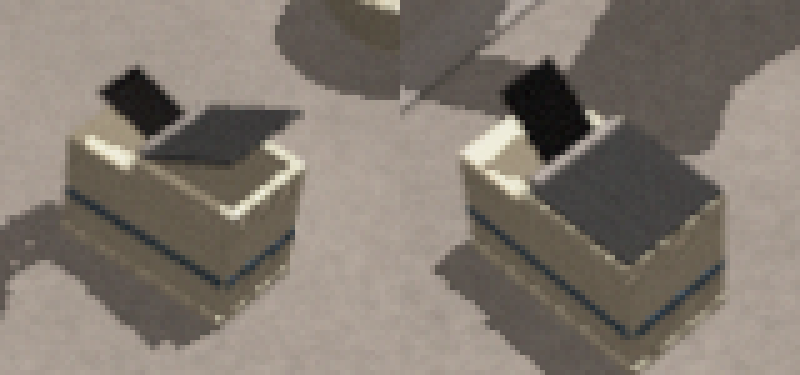

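The left lid stays up at about 0.45 rad (edge at crop 163/108), so it is the stiff one. I'll grasp it.

Emit:
arm_command([
  [[0,0,-1,0,0,0],[0.5,0,-1.62,0,0,0],[1.5,0,-1.62,0,0,0],[2.5,0,-1.62,0,0,0],[3.5,0,-1.62,0,0,0],[4.5,0,-1.62,0,0,0],[5.2,0,-1.62,0,0,0],[5.8,0,-1.62,0,0,0],[6.2,0,-1.62,0,0,0],[6.2,0,-1.62,0,0,0]],
])

```text
time_s: 7.8
position: [0.4981, 0.2525, 0.0605]
tool_rot: [[-0.002, -0.104, -0.995], [-0.001, -0.995, 0.104], [-1.0, 0.001, 0.002]]
ft_force: [-0.2, -0.6, -0.3]
grip_width: 0.0854
```

Emit:
arm_command([
  [[0,0,0,0,0,0],[0,0,0,0,0,0],[0,0,0,0,0,0],[0,0,0,0,0,0],[0,0,0,0,0,0],[0,0,0,0,0,0],[0,0,0,0,0,0],[0,0,0,0,0,0]],
], jaw=0.6, newtons=30)

```text
time_s: 8.6
position: [0.4991, 0.2529, 0.0625]
tool_rot: [[0.002, -0.104, -0.995], [0.001, -0.995, 0.104], [-1.0, -0.001, -0.002]]
ft_force: [-0.8, 1.6, 6.2]
grip_width: 0.0596
```

```bash
python3 - <<'E'
from h import *
s=sensors.observe();print(s['time_s'],s['position'],s['ft_force'],s['grip_width'])
P=W(TR,[-4,0,0]);P[2]=.20; row(P,TR[2])
E
```

```text
8.6 [0.49905218 0.25292128 0.06253832] [-0.7689825   1.63990871  6.20951565] 0.05963818062778672
[-5.5070e+00  1.9902e+01 -3.5280e+00 -1.1470e+00 -1.9000e-02  6.0000e-03]
```

Emit:
arm_command([
  [[-0.2,0,0,0,0,0],[-0.5,0,0,0,0,0],[-1,0,0,0,0,0],[-1.7,0,0,0,0,0],[-2.5,0,0,0,0,0],[-3.5,0,0,0,0,0],[-4.5,0,0,0,0,0],[-5.2,0,0,0,0,0],[-5.5,0,0,0,0,0],[-5.5,0,0,0,0,0]],
])

```text
time_s: 9.6
position: [0.4987, 0.2527, 0.2001]
tool_rot: [[0.002, -0.104, -0.995], [0.0, -0.995, 0.104], [-1.0, -0.001, -0.002]]
ft_force: [0.7, -0.2, -4.7]
grip_width: 0.0595
```

```bash
python3 - <<'E'
from h import *
s=sensors.observe();print(s['time_s'],s['position'],s['ft_force'],s['wrist_torque'],s['grip_width'])
P=W(TR,[-4,0,0]);P[2]=.20; row(P,TR[2])
d=snap('scene','pics/s4.png');cv2.imwrite('pics/s4c.png',cv2.resize(d['img'][20:230,190:400,::-1],None,fx=2.8,fy=2.8,interpolation=3))
E
```

```text
9.6 [0.49865537 0.25273409 0.20005787] [ 0.67198061 -0.16827636 -4.69633319] [ 0.01322943 -0.03243569  0.05350015] 0.059502645233793144
[-4.0000e-03  1.9897e+01 -3.5330e+00 -1.1470e+00 -1.6000e-02  5.0000e-03]
```

View pics/s4c.png

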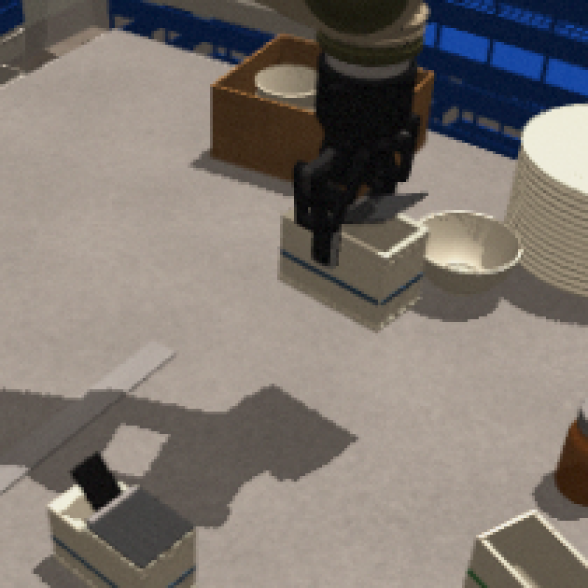

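It is held level with the lid up (edge near (425,195)), and the weight reads 4.7 N. I'll carry it over at about 0.23 m, clear of the good caddy.

Emit:
arm_command([
  [[-0.6,0.3,0,0,0,0],[-1.2,1,-0.2,0,0,0],[-1.2,2,-0.4,-0.1,0,0],[-1.2,3,-0.55,-0.2,0,0],[-1.2,4.2,-0.75,-0.25,0,0],[-1.2,5.4,-0.95,-0.3,0,0],[-1.2,6.6,-1.2,-0.4,0,0],[-1.2,7.8,-1.4,-0.45,0,0],[-1.2,9,-1.6,-0.5,0,0],[-1.2,10,-1.8,-0.6,0,0]],
])

```text
time_s: 10.65
position: [0.5169, -0.0021, 0.2278]
tool_rot: [[-0.003, -0.041, -0.999], [0.0, -0.999, 0.041], [-1.0, -0.0, 0.003]]
ft_force: [0.3, 0.8, -4.3]
grip_width: 0.0597
```

Emit:
arm_command([
  [[0,1.1,-0.2,-0.05,0,0],[0,2.3,-0.4,-0.15,0,0],[0,3.5,-0.6,-0.2,0,0],[0,4.7,-0.8,-0.3,0,0],[0,5.9,-1,-0.35,0,0],[0,7,-1.2,-0.4,0,0],[0,8,-1.4,-0.45,0,0],[0,9,-1.6,-0.5,0,0],[0,9.6,-1.7,-0.55,0,0],[0,9.9,-1.73,-0.55,0,0]],
])

```text
time_s: 11.65
position: [0.5503, -0.2506, 0.2278]
tool_rot: [[-0.002, 0.016, -1.0], [0.001, -1.0, -0.016], [-1.0, -0.001, 0.002]]
ft_force: [-0.3, 0.4, -4.3]
grip_width: 0.0599
```

```bash
python3 - <<'E'
from h import *
s=sensors.observe();print(s['time_s'],s['position'],s['ft_force'],s['grip_width'])
P=W(TR,[-4,0,0]);P[2]=.0685; row(P,TR[2])
E
```

```text
11.65 [ 0.55028573 -0.2505916   0.22779209] [-0.27963091  0.41544651 -4.32257184] 0.059882355904875714
[ 6.373e+00  2.200e-02  6.010e-01 -6.000e-03  1.700e-02  1.300e-02]
```

Emit:
arm_command([
  [[0.5,0,0.3,0,0,0],[1.4,0,0.6,0,0,0],[2.4,0,0.6,0,0,0],[3.4,0,0.6,0,0,0],[4.3,0,0.6,0,0,0],[5,0,0.6,0,0,0],[5.5,0,0.6,0,0,0],[5.8,0,0.6,0,0,0],[6,0,0.6,0,0,0],[6.1,0,0.6,0,0,0]],
])

```text
time_s: 12.65
position: [0.5357, -0.2499, 0.0766]
tool_rot: [[0.0, 0.017, -1.0], [-0.0, -1.0, -0.017], [-1.0, 0.0, -0.0]]
ft_force: [-0.6, -0.1, -3.5]
grip_width: 0.0599
```

Emit:
arm_command([
  [[0.04,0,0,0,0,0],[0.08,0,0,0,0,0],[0.12,0,0,0,0,0],[0.16,0,0,0,0,0],[0.16,0,0,0,0,0]],
])

```text
time_s: 13.15
position: [0.5355, -0.2499, 0.0725]
tool_rot: [[-0.0, 0.017, -1.0], [0.0, -1.0, -0.017], [-1.0, -0.0, 0.0]]
ft_force: [0.2, 0.1, -5.1]
grip_width: 0.0599
```

Emit:
arm_command([
  [[0.04,0,0,0,0,0],[0.08,0,0,0,0,0],[0.12,0,0,0,0,0],[0.12,0,0,0,0,0]],
])

```text
time_s: 13.55
position: [0.5355, -0.2499, 0.0694]
tool_rot: [[-0.0, 0.017, -1.0], [0.0, -1.0, -0.017], [-1.0, -0.0, 0.0]]
ft_force: [0.0, -0.5, -4.2]
grip_width: 0.0596
```

Emit:
arm_command([
  [[0.03,0,0,0,0,0],[0.06,0,0,0,0,0],[0.06,0,0,0,0,0]],
])

```text
time_s: 13.85
position: [0.5355, -0.2499, 0.0679]
tool_rot: [[-0.0, 0.017, -1.0], [0.0, -1.0, -0.017], [-1.0, -0.0, 0.0]]
ft_force: [-0.1, -0.1, -5.3]
grip_width: 0.0597
```

Emit:
arm_command([
  [[0.03,0,0,0,0,0],[0.06,0,0,0,0,0],[0.06,0,0,0,0,0]],
])

```text
time_s: 14.15
position: [0.5355, -0.2499, 0.0676]
tool_rot: [[0.001, 0.017, -1.0], [-0.0, -1.0, -0.017], [-1.0, 0.0, -0.0]]
ft_force: [-4.1, 2.1, 5.4]
grip_width: 0.0592
```

Emit:
arm_command([
  [[0.03,0,0,0,0,0],[0.06,0,0,0,0,0],[0.06,0,0,0,0,0]],
])

```text
time_s: 14.45
position: [0.5355, -0.25, 0.0675]
tool_rot: [[0.001, 0.017, -1.0], [-0.001, -1.0, -0.017], [-1.0, 0.001, -0.001]]
ft_force: [-7.6, 4.4, 18.3]
grip_width: 0.0598
```

It is seated on the floor. I'll back off the extra push, open and retreat.

Emit:
arm_command([
  [[-0.04,0,0,0,0,0],[-0.08,0,0,0,0,0],[-0.08,0,0,0,0,0]],
])

```text
time_s: 14.75
position: [0.5356, -0.25, 0.0676]
tool_rot: [[0.0, 0.017, -1.0], [-0.0, -1.0, -0.017], [-1.0, 0.0, -0.0]]
ft_force: [-3.5, 1.8, 5.8]
grip_width: 0.0599
```

Emit:
arm_command([
  [[0,0,0,0,0,0],[0,0,0,0,0,0],[0,0,0,0,0,0],[0,0,0,0,0,0],[0,0,0,0,0,0],[0,0,0,0,0,0],[0,0,0,0,0,0]],
], jaw=0)

```text
time_s: 15.45
position: [0.5355, -0.2499, 0.067]
tool_rot: [[-0.0, 0.017, -1.0], [0.0, -1.0, -0.017], [-1.0, -0.0, 0.0]]
ft_force: [0.6, 0.7, 0.6]
grip_width: 0.0855
```

Emit:
arm_command([
  [[-0.4,0,0,0,0,0],[-1,0,0,0,0,0],[-2,0,0,0,0,0],[-3.5,0,0,0,0,0],[-5,0,0,0,0,0],[-6.5,0,0,0,0,0],[-7,0,0,0,0,0],[-7,0,0,0,0,0],[-7,0,0,0,0,0],[-7,0,0,0,0,0]],
])

```text
time_s: 16.45
position: [0.5351, -0.2497, 0.2408]
tool_rot: [[-0.002, 0.017, -1.0], [0.001, -1.0, -0.017], [-1.0, -0.002, 0.002]]
ft_force: [0.1, -1.0, 0.4]
grip_width: 0.0858
```

```bash
python3 - <<'E'
from h import *
d=snap('scene','pics/s5.png');cv2.imwrite('pics/s5c.png',cv2.resize(d['img'][170:384,80:300,::-1],None,fx=2.7,fy=2.7,interpolation=3))
s=sensors.observe();print(s['time_s'],s['position'],s['ft_force'],s['grip_width'])
p=W(TR,[-4,0,0]); c=np.array([.5394,-.25,.0164])
for a in(.12,.3,.45): print(a,[np.round((proj(d,edge(c,a,y)+[0,0,.005])[0]+.5-[80,170])*2.7) for y in(-30,30)])
print('rim/base',[np.round((proj(d,W(c,m))[0]+.5-[80,170])*2.7) for m in([55,-30,80],[55,30,80],[55,-30,5],[-55,-30,5],[55,30,5])])
E
```

```text
16.5 [ 0.53518565 -0.24972466  0.24074522] [0.53210096 0.75429849 0.58929474] 0.08504264833602045
0.12 [array([301., 389.]), array([362., 323.])]
0.3 [array([295., 379.]), array([358., 313.])]
0.45 [array([289., 370.]), array([353., 303.])]
rim/base [array([303., 396.]), array([364., 331.]), array([318., 444.]), array([210., 358.]), array([374., 382.])]
```

View pics/s5c.png

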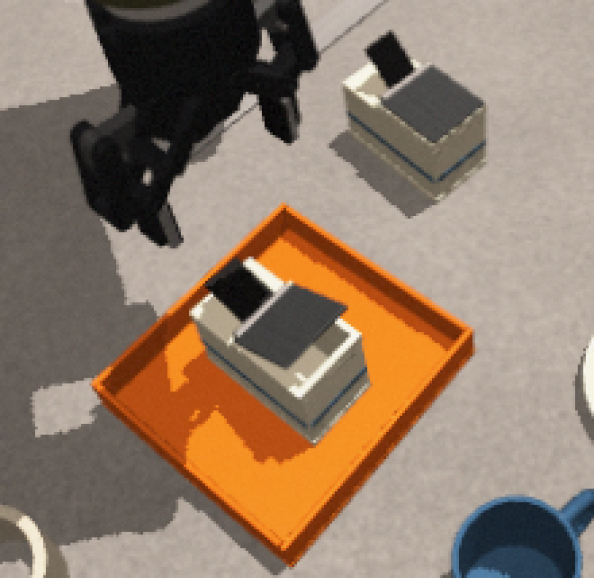

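The stiff caddy stands in the tray with its base corner at (318,442), against (318,444) predicted. Its lid edge is at (290,366)/(347,305), about 0.45 rad. The good caddy is shut in its place, and the arm is clear.

```bash
python3 -c "
from rig import workorder
print(workorder.close_job())"
```

```text
the job is handed in; nothing more can be done
None
```

The stiff caddy is standing in the reject tray with its lid up, and the good one is shut where it stood. I handed the job in at about 16.5 s of the 56 s allowed; no verdict was reported.

- **Good caddy (right, nearer the tray):** pressing its tab raised the lid to about 0.43 rad, and it dropped shut when I let go. The last picture shows it still shut. I saw no sign that it had moved, but I did not measure its position again.
- **Stiff caddy (left):** its lid stayed up at about 0.45 rad after release. I gripped it at 30 N, carried it over, and set it down slowly; the push against the tray floor reached about 18 N before I eased off and opened the gripper.
- **Last checks:** in the last picture the stiff caddy stands upright near the tray's centre, with its base corner within about 2 pixels of the prediction in the enlarged view. Its lid is still at about 0.45 rad, and the gripper is open and clear at 0.24 m. No check failed or disagreed.

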